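Clear the garlic keeper's lid and hold it half open

TASK

I need both hands free to pick garlic out of the white keeper box: first take the spice jar off its lid and stand it upright in the small wooden tray, then lift the wooden lid to 50 degrees and hold it there, because it falls shut when let go. Finish while still holding the lid at 50 degrees, and leave the other things where they stand.

Things in the scene. Friction and masses are not known exactly. Their poses are not given: they have to be found in the camera images.
- keeper: White garlic keeper, an open-topped box 220 (x) x 190 (y) x 110 mm high, walls 8 mm, fixed to the worktop, with a row of small dark vent holes in its front and two garlic bulbs inside. Origin: centre of its underside, on the worktop. x points from its front (vents and knob, facing the robot's right) to its back (hinge, at the left), z up; it may be turned a little about z.
- keeper_hinge (a point): Middle of the lid's hinge line: top of the keeper's back wall, 110 mm above the worktop and 110 mm behind the keeper's centre. Its axes are the keeper's; the hinge line runs along its y.
- keeper_lid (a joint): Angle of the wooden lid in rad: 0 shut and level, growing as the front edge rises; 50 degrees is 0.87. Stop at 1.4. No spring and little friction: the lid (about 0.4 kg, 222 x 200 x 10 mm, on top of the keeper) falls shut from every angle when not held.
- lid_knob (a point): Centre of the lid's steel ball knob, 34 mm across on a 13 mm stem: 34 mm above the lid's top face, mid-width, 42 mm behind its front edge. With the lid at angle a it lies from keeper_hinge (m, keeper axes) at x = -0.180 cos a + 0.044 sin a, y = 0, z = 0.180 sin a + 0.044 cos a. Pinched along keeper y, the ball turns between the fingers, so the hand can stay upright. Axes turn with the lid.
- jar_mid (a point): Centre, half-way up, of the spice jar with the yellow cap that stands on the keeper's lid behind the knob at the start: 45 mm across, 100 mm tall, about 0.11 kg, z along its height. Its underside is 50 mm below this point.
- tray_in (a point): Centre of the inner floor (8 mm above the worktop) of the small square wooden tray, 150 x 150 mm outside, 134 x 134 mm inside, rim 18 mm above the worktop. Fixed; it stands to the right of the keeper. Its x and y lie along its sides.
- other_jar_mid (a point): Bystander: centre of another spice jar, with a pale cap, 47 mm across, 98 mm tall, standing on the worktop to the right of the tray. Leave it.
- bowl: Bystander: small white bowl, 114 mm across, 47 mm high, on the worktop to the left of the keeper. Origin: centre of its underside.
- mug: Bystander: pale mug with a handle, 89 x 120 mm, 98 mm high, on the worktop behind the keeper. Origin: centre of its underside.
Things that resemble listed ones, but are neither listed nor needed, are in the scene too. What is shaped like the part that bears jar_mid but blue is not meant.

How it is judged:
By the outcome, as a careful person would: the job done as asked, in the order asked, and still so for the second after the job is handed in, while the arm keeps its last pose, push and grip.
It also fails if it takes over 54 s, if anything falls off the work surface, if the arm or the gripper's body presses on something with over 40 N, if the wrist force passes 120 N, or if a joint passes its speed limit or range.

ROBOT

A 6-joint arm with a two-finger parallel gripper is mounted at the origin on a cart in front of the work surface, level with it; the furniture and walls round the work are solid. World frame = base frame: x ahead of the robot, y to its left, z up, the work surface at z = 0. Lengths are in m, angles in rad, forces in N, time in s.
With the tool pointing down it reaches from about 0.3 to 0.875 m from the base axis. Payload 6.4 kg.
Tool frame: the origin (TCP) lies midway between the tips of the shut fingers; the grasp point (between the pads) lies 19 mm behind it; z points along the fingers, y is the line along which they close (so a half turn about z gives the same grasp; the last joint's range is limited). The gripper opens to 85 mm and grips with 20 to 120 N. Pads are 22 mm wide; open, the fingers measure 114 mm over their backs; the gripper's body (76 mm by 85 mm) begins 54 mm behind the grasp point. The pads swing forward as they close: fully open they stand 13 mm farther back than shut.
Start: joints at [-1.382, 0.181, 1.607, -0, 1.354, -0.206], TCP at [0.221, -0.531, 0.231] pointing down, gripper open.
Joint ranges: [-2.99, 2.99], [-0.89, 2.07], [0.3, 2.58], [-1.14, 4.28], [0, 2.63], [-3.12, 3.12]. Speed limits (rad/s): [2.57, 2.57, 3.01, 3.14, 3.14, 3.14].

INTERFACE

Orientations are given as a unit quaternion [x, y, z, w].
In Python, from rig import sensors, eyes, job gives the robot as it stands.
- The arm moves only by the shell command python3 -m inch 'ROWS' [FORCE]. ROWS is JSON, a list that holds one entry, the list of rows, each a list of 7 numbers: the shift along the world's x, y, z each as a share of 20 cm, from -1 to 1, then the turn, a rotation vector about the world's x, y, z each as a share of pi/2 rad, from -1 to 1, then the gripper command: -1 is fully open, 1 is shut, values between are in proportion. A call has 1 to 20 rows; each row is the pose to reach, as a shift and turn from the pose commanded when the call began; what a row does not reach only later rows make up. A row lasts 1/12 s, in which the tool goes at most 41.7 mm and 7.16 degrees, less where a joint would pass 70% of its speed; a pose out of reach is approached as far as the arm can. A call with a number of a shift or a turn outside -1 to 1 is refused whole. A call with a gripper value outside its range is refused whole. The fingers move at their own pace and stop on an object; FORCE is the grip in N (left out, the last holds). Time passes only in rows, so rows that repeat a pose let the fingers close. It gives the time, the measured TCP pose, the force, the opening and the grip force at its end, in the units of the state.
- sensors.get_state(): the state, without advancing time (a new reading comes with each control period).
- eyes.snapshot(name): name is "scene" or "top"; returns the picture (400x640x3 uint8, red, green, blue); there is no depth.
- eyes.camera_params(name): a dict with "fx", "fy", "cx", "cy" (pixels), "dist_coeffs" ([k1, k2, p1, p2, k3] as OpenCV has them; the pictures are not rectified), "R" (3x3) and "t" (3): a world point X has camera coordinates R X + t. Camera axes: x right, y down, z forward; pixel columns grow to the right and rows downward; lengths in m; the calibration is good to about 2 mm. A picture is of the moment at which its call begins. camera_params takes no time and is no camera call.
- job.finish_job(): hands the job in; it is judged then, once.
The state is a dict: "time": time; "joints": joint angles; "qvel": joint speeds; "tau": joint torques, N m; "position": TCP position; "eef_rot": TCP orientation; "ft_force": force on the tool from outside, world axes, zero at the start; "torque": the same for the moment, N m; "grip_width": finger opening in m; "finger_force": force on a finger pad.
Only numpy, scipy, OpenCV 4.12 (cv2) and the standard library are available. Lean on these libraries where they do the work, as an engineer would, in place of code of your own. Each camera call takes 0.05 s, during which the arm holds its last target. There are 200 camera calls.

## Working session

There is one attempt and no reset: what is moved stays moved. The work goes in short steps, Python scripts to look and compute and a shell command to move; the robot and the scene stay as the last step left them, time stands still between calls to the robot, and variables do not carry over. Pictures are saved under pics/ and viewed, at most 10 in all, crops included, and the job is handed in when it is done.

```bash
mkdir -p pics
python3 - <<'E'
from rig import sensors, eyes
import cv2, json, numpy as np
s=sensors.get_state(); print(s)
for n in("scene","top"):
    p=eyes.camera_params(n); print(n,{k:np.round(v,4).tolist() for k,v in p.items()})
    im=eyes.snapshot(n); cv2.imwrite(f"pics/{n}0.png",im[:,:,::-1])
E
```

```text
{'time': 0.0, 'joints': array([-1.38228843e+00,  1.81522701e-01,  1.60802395e+00, -3.66058423e-05,
        1.35377927e+00, -2.06309435e-01]), 'qvel': array([-0.00032704, -0.00022428,  0.00097402,  0.0008925 ,  0.0011381 ,
        0.00178422]), 'tau': array([ 1.23802161e-03, -4.44873405e+01, -3.51331615e+01, -3.19274577e-04,
        8.88602750e-03,  1.44870347e-05]), 'position': array([ 0.2210619 , -0.5302063 ,  0.23038675]), 'eef_rot': array([ 9.80576961e-01,  1.96132793e-01, -1.01558750e-05, -8.66758440e-04]), 'ft_force': array([ 0.13574986, -0.33124313, -0.72602311]), 'torque': array([-0.02949479, -0.00482491,  0.00638479]), 'finger_force': 0.0, 'grip_width': 0.08533039406281237}
scene {'fx': 491.9788, 'fy': 491.9788, 'cx': 314.5575, 'cy': 198.8807, 'dist_coeffs': [0.0511, 0.0, 0.0, 0.0, 0.0], 'R': [[0.3873, -0.9219, -0.0061], [-0.6074, -0.2502, -0.754], [0.6936, 0.2957, -0.6569]], 't': [-0.2726, 0.4261, 1.289]}
top {'fx': 466.7883, 'fy': 466.7883, 'cx': 321.6937, 'cy': 195.8782, 'dist_coeffs': [-0.028, 0.0, 0.0, 0.0, 0.0], 'R': [[-0.2226, -0.9749, 0.0023], [-0.838, 0.1901, -0.5115], [0.4982, -0.1158, -0.8593]], 't': [0.049, 0.5665, 1.7075]}
```

View pics/scene0.png

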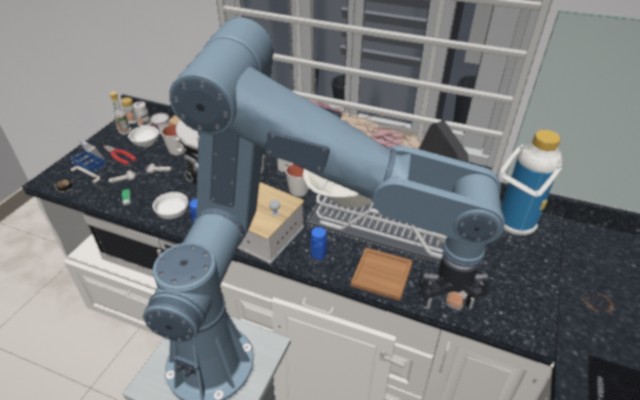

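View pics/top0.png

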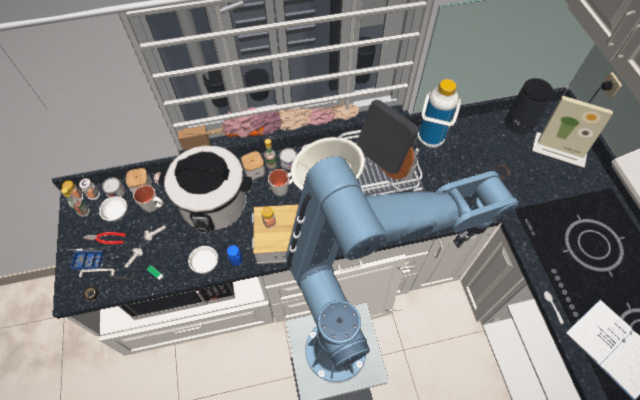

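The scene view shows the keeper lid around (275,215), its knob at (276,208) and the tray at (382,273). There is a blue jar at (318,243) and another at (195,208).

The top view shows the yellow-capped jar on the lid at (268,215), with the arm hiding the knob.

Lookalikes for the wanted jar:
- Blue jars: top (234,254) and scene (318,243).
- Far-left yellow caps: top (69,188).
- Bottle: top (447,87).
- Pale-capped jar: scene (456,298).

I choose top (268,215) because it stands on the lid, and will check it in a crop.

Run:
```python
import cv2, numpy as np
a=cv2.imread("pics/top0.png")[180:280,200:320]; b=cv2.imread("pics/scene0.png")[170:310,180:420]
a=cv2.resize(a,(480,400),interpolation=cv2.INTER_CUBIC)
b=cv2.resize(b,(720,420),interpolation=cv2.INTER_CUBIC)
cv2.imwrite("pics/ca.png",a);cv2.imwrite("pics/cb.png",b)
```

```text
(no output)
```

View pics/ca.png

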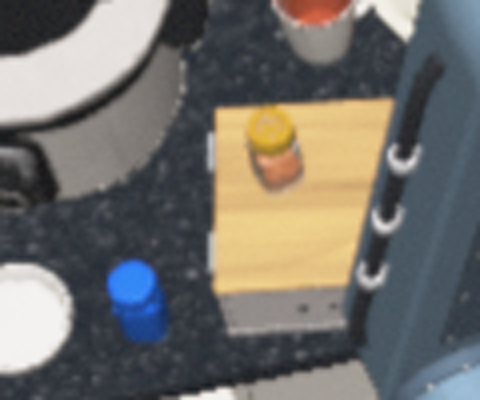

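View pics/cb.png

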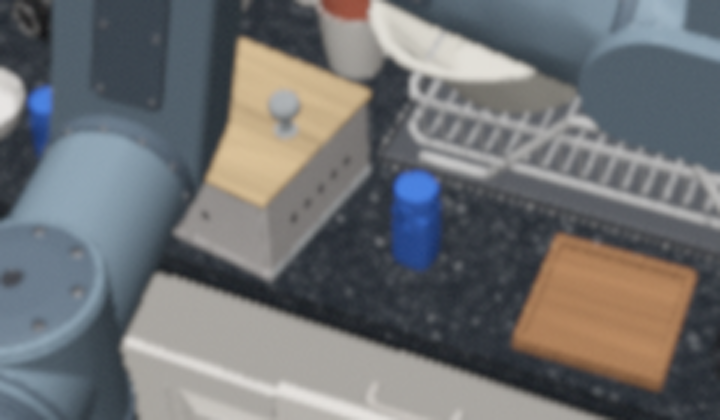

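The crops confirm the wanted jar: yellow cap, reddish body, on the lid at top (267,211). In the scene view the knob ball is at (275,205), with the vents facing right, and the tray spans roughly (351..412, 248..299).

```bash
cat > h.py <<'E'
import cv2, numpy as np
from rig import eyes
P={n:eyes.camera_params(n) for n in("scene","top")}
def ray(n,uv):
    p=P[n];K=np.array([[p["fx"],0,p["cx"]],[0,p["fy"],p["cy"]],[0,0,1.]])
    q=cv2.undistortPoints(np.array([[uv]],float),K,np.array(p["dist_coeffs"]))[0,0]
    R=np.array(p["R"]);return -R.T@np.array(p["t"]),R.T@np.array([q[0],q[1],1])
def onz(n,uv,z):
    c,d=ray(n,uv);return (c+d*(z-c[2])/d[2]).round(4)
def tri(a,b):
    A=[];y=[]
    for n,uv in(a,b):
        c,d=ray(n,uv);d=d/np.linalg.norm(d);M=np.eye(3)-np.outer(d,d);A.append(M);y.append(M@c)
    return np.linalg.lstsq(np.vstack(A),np.hstack(y),rcond=None)[0].round(4)
def blob(im,lo,hi,box):
    x0,y0,x1,y1=box;m=cv2.inRange(cv2.cvtColor(im[y0:y1,x0:x1],cv2.COLOR_BGR2HSV),lo,hi)
    k,l,s,c=cv2.connectedComponentsWithStats(m);i=1+np.argmax(s[1:,4]);return c[i]+[x0,y0],s[i]+[x0,y0,0,0,0],(l==i).astype(np.uint8)
E
python3 - <<'E'
from h import *
T=cv2.imread("pics/top0.png");S=cv2.imread("pics/scene0.png")
c,s,_=blob(T,(18,150,100),(32,255,255),(255,198,285,225));print("cap",c,s,"z.22",onz("top",c,.216))
c,s,m=blob(S,(5,60,60),(18,255,255),(340,240,420,305));print("tray",c,s,onz("scene",c,.013))
for q in cv2.boxPoints(cv2.minAreaRect(cv2.findNonZero(m)+np.array([340,240]))):print(" ",onz("scene",q,.018))
ap=cv2.approxPolyDP(cv2.convexHull(cv2.findNonZero(m)),4,True)[:,0]+[340,240]
for q in ap:print(" poly",q,onz("scene",q,.018))
print("knob",onz("scene",(275,205),.154))
for q in((260,182.7),(303.3,202.3),(267.5,238.5)):print("lidS",onz("scene",q,.12))
for q in((253.75,207),(298,204.5),(253,253)):print("lidT",onz("top",q,.12))
print("other",onz("scene",(456,298),.098), "blue",onz("scene",(318,232),.1),"blueT",onz("top",(233,250),.1),"bowl",onz("scene",(171,206),.04),"mug",onz("top",(278,175),.098))
E
```

```text
cap [267.31578947 212.63157895] [262 206  12  13  95] z.22 [0.5021 0.146  0.216 ]
tray [381.57833483 273.26812892] [ 350  247   63   54 2234] [ 0.449  -0.3276  0.013 ]
  [ 0.3621 -0.2535  0.018 ]
  [ 0.5363 -0.2331  0.018 ]
  [ 0.5354 -0.4023  0.018 ]
  [ 0.3668 -0.4088  0.018 ]
 poly [412 261] [ 0.5281 -0.4006  0.018 ]
 poly [399 300] [ 0.3686 -0.4031  0.018 ]
 poly [350 284] [ 0.3694 -0.2543  0.018 ]
 poly [366 247] [ 0.53   -0.2511  0.018 ]
knob [0.4662 0.0318 0.154 ]
lidS [0.5817 0.1471 0.12  ]
lidS [ 0.546  -0.0278  0.12  ]
lidS [0.3572 0.0049 0.12  ]
lidT [0.5937 0.1955 0.12  ]
lidT [0.5657 0.0195 0.12  ]
lidT [0.3952 0.2285 0.12  ]
other [ 0.3712 -0.5493  0.098 ] blue [ 0.458  -0.1153  0.1   ] blueT [0.434  0.3033 0.1   ] bowl [0.4383 0.4212 0.04  ] mug [0.7385 0.0724 0.098 ]
```

The geometry checks out: lid edges measure 0.19–0.20 m by 0.227 m, the tray about 0.15 m, and the knob lies 0.04 m behind the front edge. Keeper x points at about 80° in world. The next moves go above the jar with the fingers closing along keeper y, a turn of +57.4°.

```bash
python3 -m inch '[[[0.5,1,0.5,0,0,0.638,-1],[0.5,1,0.5,0,0,0.638,-1],[0.5,1,0.5,0,0,0.638,-1],[0.5,1,0.5,0,0,0.638,-1],[0.5,1,0.5,0,0,0.638,-1],[0.5,1,0.5,0,0,0.638,-1],[0.5,1,0.5,0,0,0.638,-1],[0.5,1,0.5,0,0,0.638,-1],[0.5,1,0.5,0,0,0.638,-1],[0.5,1,0.5,0,0,0.638,-1]]]'
python3 -m inch '[[[0.5,1,0,0,0,0,-1],[0.5,1,0,0,0,0,-1],[0.5,1,0,0,0,0,-1],[0.5,1,0,0,0,0,-1],[0.5,1,0,0,0,0,-1],[0.5,1,0,0,0,0,-1],[0.5,1,0,0,0,0,-1]]]'
python3 -m inch '[[[0.35,1,0,0,0,0,-1],[0.35,1,0,0,0,0,-1],[0.35,1,0,0,0,0,-1],[0.35,1,0,0,0,0,-1],[0.35,1,0,0,0,0,-1],[0.35,1,0,0,0,0,-1],[0.35,1,0,0,0,0,-1]]]'
python3 - <<'E'
from h import *
for n in("scene","top"): cv2.imwrite(f"pics/{n}1.png",eyes.snapshot(n)[:,:,::-1])
a=cv2.imread("pics/top1.png")[150:300,200:400];b=cv2.imread("pics/scene1.png")[120:320,180:480]
cv2.imwrite("pics/c1.png",np.vstack([cv2.resize(a,(400,300)),cv2.resize(b,(400,267))]))
E
```

```text
time: 0.93
position: [0.3211, -0.3305, 0.331]
eef_rot: [0.767, 0.642, 0.0, -0.0]
ft_force: [-0.5, -1.0, 0.3]
grip_width: 0.0853
finger_force: 0.0
time: 1.52
position: [0.422, -0.1281, 0.3309]
eef_rot: [0.766, 0.643, 0.0, -0.001]
ft_force: [0.6, 0.0, -1.0]
grip_width: 0.0854
finger_force: 0.0
time: 2.1
position: [0.4914, 0.07, 0.3305]
eef_rot: [0.766, 0.643, -0.001, -0.0]
ft_force: [0.0, -0.3, -0.1]
grip_width: 0.0851
finger_force: 0.0
```

View pics/c1.png

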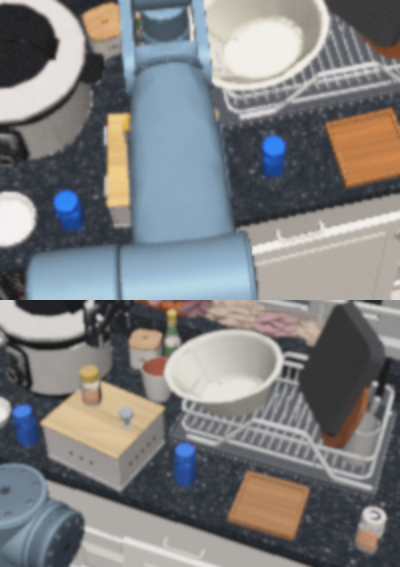

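Now the scene view shows the jar clearly, with its cap near full-image (247,158), the knob near (275,201), the tray near (382,273) and the pale-capped other jar near (460,267). Next I measure precisely in the scene picture, combined with the first top view.

Run:
```python
from h import *
S=cv2.imread("pics/scene1.png");T=cv2.imread("pics/top0.png")
c,s,_=blob(S,(18,120,80),(32,255,255),(235,140,262,185));print("capS",c,s)
ct,st,_=blob(T,(18,150,100),(32,255,255),(255,198,285,225))
print("tri cap",tri(("scene",c),("top",ct)))
print("jar from S at .21",onz("scene",c,.21),"T",onz("top",ct,.21))
# lid wood contour in scene
x0,y0,x1,y1=205,155,310,250
m=cv2.inRange(cv2.cvtColor(S[y0:y1,x0:x1],cv2.COLOR_BGR2HSV),(14,40,110),(30,140,255))
h=cv2.convexHull(max(cv2.findContours(m,0,1)[0],key=cv2.contourArea));
for q in cv2.approxPolyDP(h,4,True)[:,0]+[x0,y0]:print("lid",q,onz("scene",q,.12))
g=cv2.cvtColor(S,cv2.COLOR_BGR2HSV)[190:215,262:290]
print("tri other",onz("scene",(458,267),.098))
cv2.imwrite("pics/c2.png",cv2.resize(S[140:260,200:320],(600,600),interpolation=cv2.INTER_CUBIC))
```

```text
capS [246.86153846 176.98461538] [241 172  12   9  65]
tri cap [0.5095 0.1472 0.1992]
jar from S at .21 [0.4956 0.1402 0.21  ] T [0.5055 0.146  0.21  ]
lid [244 168] [0.6326 0.2364 0.12  ]
lid [303 200] [ 0.5559 -0.0224  0.12  ]
lid [267 239] [0.3548 0.0054 0.12  ]
lid [210 213] [0.3883 0.2221 0.12  ]
tri other [ 0.4823 -0.5345  0.098 ]
```

View pics/c2.png

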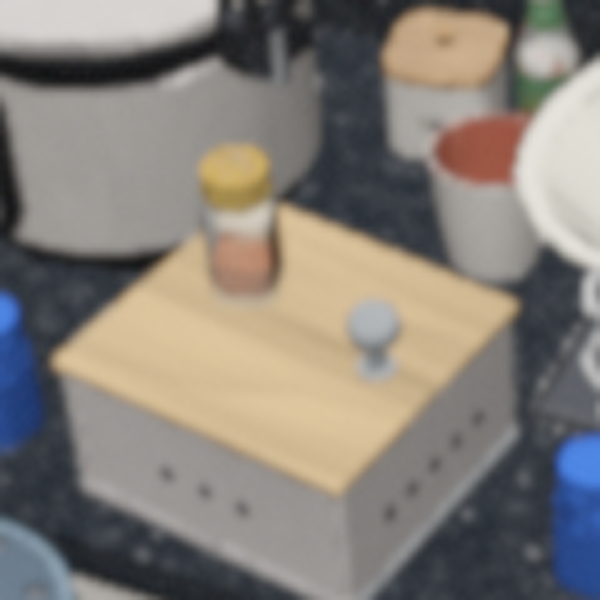

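The crop shows the cap's top ellipse at full-image (247.4,172), the jar's base centre near (248.6,196.5) and the knob ball at (274.8,205).

Run:
```python
from h import *
print(onz("scene",(247.4,172),.22),onz("scene",(248.6,196.5),.12),onz("top",(267.5,211.5),.22),tri(("scene",(247.4,172)),("top",(267.5,211))))
print("knob",onz("scene",(274.8,205),.154))
for q in((303.7,200.7),(268,238),(210.5,212)):print(onz("scene",q,.12))
```

```text
[0.5076 0.1438 0.22  ] [0.5042 0.1484 0.12  ] [0.5045 0.1445 0.22  ] [0.507  0.1439 0.22  ]
knob [0.466  0.0323 0.154 ]
[ 0.5536 -0.0259  0.12  ]
[0.3597 0.0045 0.12  ]
[0.3929 0.2231 0.12  ]
```

```bash
python3 -m inch '[[[0.073,0.375,0,0,0,0,-1],[0.073,0.375,0,0,0,0,-1],[0.073,0.375,0,0,0,0,-1],[0.073,0.375,0,0,0,0,-1],[0.073,0.375,-0.15,0,0,0,-1],[0.073,0.375,-0.3,0,0,0,-1],[0.073,0.375,-0.42,0,0,0,-1],[0.073,0.375,-0.52,0,0,0,-1],[0.073,0.375,-0.62,0,0,0,-1],[0.073,0.375,-0.72,0,0,0,-1],[0.073,0.375,-0.8,0,0,0,-1],[0.073,0.375,-0.86,0,0,0,-1],[0.073,0.375,-0.86,0,0,0,-1],[0.073,0.375,-0.86,0,0,0,-1]]]' 30
python3 - <<'E'
from h import *
cv2.imwrite("pics/c3.png",cv2.resize(eyes.snapshot("scene")[100:260,180:340,::-1],(600,600),interpolation=cv2.INTER_CUBIC))
E
```

```text
time: 3.37
position: [0.5057, 0.1428, 0.1592]
eef_rot: [0.767, 0.642, -0.001, -0.0]
ft_force: [0.3, -0.3, -0.0]
grip_width: 0.0859
finger_force: 0.0
```

View pics/c3.png

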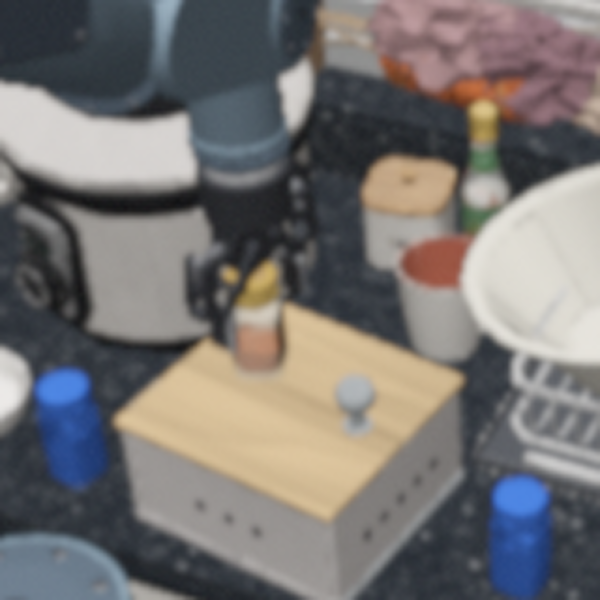

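The picture shows the jar standing between the open fingers (crop (258,320)), the lid undisturbed and no contact force. Closing now.

```bash
python3 -m inch '[[[0,0,0,0,0,0,1],[0,0,0,0,0,0,1],[0,0,0,0,0,0,1],[0,0,0,0,0,0,1],[0,0,0,0,0,0,1],[0,0,0,0,0,0,1],[0,0,0,0,0,0,1],[0,0,0,0,0,0,1],[0,0,0,0,0,0,1],[0,0,0,0,0,0,1]]]' 35
python3 -m inch '[[[0,0,0.1,0,0,0,1],[0,0,0.2,0,0,0,1],[0,0,0.3,0,0,0,1],[0,0,0.4,0,0,0,1],[0,0,0.5,0,0,0,1],[0,0,0.5,0,0,0,1],[0,0,0.5,0,0,0,1]]]'
```

```text
time: 4.25
position: [0.5063, 0.1444, 0.1604]
eef_rot: [0.766, 0.643, 0.001, 0.001]
ft_force: [-1.2, -1.3, 6.5]
grip_width: 0.0484
finger_force: 36.1
time: 4.83
position: [0.5063, 0.1444, 0.2601]
eef_rot: [0.766, 0.643, 0.001, 0.001]
ft_force: [-0.5, 0.8, -0.9]
grip_width: 0.0484
finger_force: 36.6
```

```bash
python3 -m inch '[[[-0.02,-0.1,0,0,0,0,1],[-0.04,-0.25,0,0,0,0,1],[-0.06,-0.4,0,0,0,0,1],[-0.08,-0.55,0,0,0,0,1],[-0.1,-0.7,0,0,0,0,1],[-0.12,-0.85,0,0,0,0,1],[-0.14,-1,0,0,0,0,1]]]'
python3 -m inch '[[[-0.02,-0.15,0,0,0,0,1],[-0.04,-0.3,0,0,0,0,1],[-0.06,-0.45,0,0,0,0,1],[-0.08,-0.6,0,0,0,0,1],[-0.1,-0.75,0,0,0,0,1],[-0.12,-0.9,0,0,0,0,1],[-0.14,-1,0,0,0,0,1],[-0.14,-1,0,0,0,0,1]]]'
python3 -m inch '[[[0,-0.12,0,0,0,0,1],[0,-0.24,0,0,0,0,1],[0,-0.33,-0.1,0,0,0,1],[0,-0.36,-0.25,0,0,0,1],[0,-0.36,-0.4,0,0,0,1],[0,-0.36,-0.5,0,0,0,1],[0,-0.36,-0.6,0,0,0,1],[0,-0.36,-0.7,0,0,0,1],[0,-0.36,-0.8,0,0,0,1],[0,-0.36,-0.85,0,0,0,1],[0,-0.36,-0.85,0,0,0,1]]]'
python3 - <<'E'
from h import *
cv2.imwrite("pics/c4.png",cv2.resize(eyes.snapshot("scene")[180:330,300:500,::-1],(800,600),interpolation=cv2.INTER_CUBIC))
E
```

```text
time: 5.42
position: [0.4764, -0.0567, 0.2573]
eef_rot: [0.766, 0.643, -0.001, -0.001]
ft_force: [0.3, 0.2, -1.7]
grip_width: 0.0483
finger_force: 36.6
time: 6.08
position: [0.4482, -0.2589, 0.2571]
eef_rot: [0.767, 0.642, -0.001, -0.001]
ft_force: [-1.2, -0.8, -1.8]
grip_width: 0.048
finger_force: 36.6
time: 7.0
position: [0.4479, -0.325, 0.0855]
eef_rot: [0.766, 0.643, -0.0, -0.004]
ft_force: [-0.1, 0.5, -1.7]
grip_width: 0.0484
finger_force: 36.6
```

View pics/c4.png

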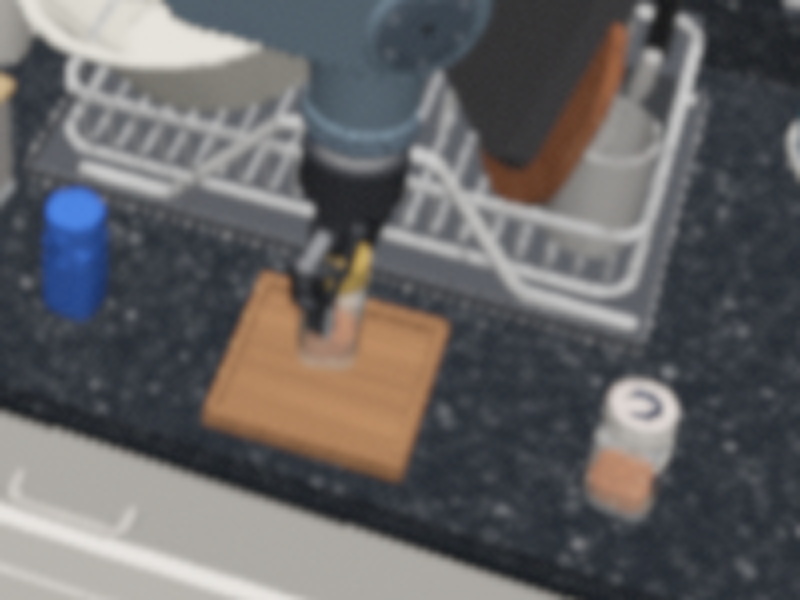

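The jar is held upright over the tray centre (crop (328,340)), about 37 mm above its floor. Lowering gently.

```bash
python3 -m inch '[[[0,0,-0.06,0,0,0,1],[0,0,-0.11,0,0,0,1],[0,0,-0.15,0,0,0,1],[0,0,-0.175,0,0,0,1],[0,0,-0.175,0,0,0,1],[0,0,-0.175,0,0,0,1]]]'
```

```text
time: 7.55
position: [0.4496, -0.3277, 0.054]
eef_rot: [0.766, 0.643, -0.0, -0.0]
ft_force: [-1.1, -0.7, -1.1]
grip_width: 0.0484
finger_force: 36.6
```

```bash
python3 -m inch '[[[0,0,-0.01,0,0,0,1],[0,0,-0.02,0,0,0,1],[0,0,-0.025,0,0,0,1],[0,0,-0.03,0,0,0,1],[0,0,-0.03,0,0,0,1]]]'
```

```text
time: 7.97
position: [0.4499, -0.3279, 0.0486]
eef_rot: [0.766, 0.643, 0.0, 0.0]
ft_force: [-0.1, 0.2, -0.2]
grip_width: 0.0483
finger_force: 36.7
```

```bash
python3 -m inch '[[[0,0,-0.005,0,0,0,0.2],[0,0,-0.005,0,0,0,0],[0,0,-0.005,0,0,0,-0.3],[0,0,-0.005,0,0,0,-0.6],[0,0,-0.005,0,0,0,-1],[0,0,-0.005,0,0,0,-1],[0,0,-0.005,0,0,0,-1],[0,0,-0.005,0,0,0,-1]]]'
python3 -m inch '[[[0,0,0.08,0,0,0,-1],[0,0,0.2,0,0,0,-1],[0,0,0.35,0,0,0,-1],[0,0,0.55,0,0,0,-1],[0,0,0.75,0,0,0,-1],[0,0,0.95,0,0,0,-1],[0,0,1,0,0,0,-1],[0,0,1,0,0,0,-1]]]'
python3 -m inch '[[[0,0.15,0.2,0,0,0,-1],[0,0.35,0.2,0,0,0,-1],[0,0.55,0.2,0,0,0,-1],[0,0.75,0.2,0,0,0,-1],[0.02,1,0.2,0,0,0,-1],[0.02,1,0.2,0,0,0,-1]]]'
python3 - <<'E'
from h import *
S=eyes.snapshot("scene")[:,:,::-1];T=eyes.snapshot("top")[:,:,::-1]
cv2.imwrite("pics/s5.png",S)
a=cv2.resize(S[180:330,200:500],(800,400),interpolation=cv2.INTER_CUBIC)
cv2.imwrite("pics/c5.png",a);cv2.imwrite("pics/t5.png",T)
E
```

```text
time: 8.63
position: [0.4498, -0.3277, 0.0472]
eef_rot: [0.766, 0.643, -0.0, -0.0]
ft_force: [-0.1, 0.2, 0.2]
grip_width: 0.0854
finger_force: 0.0
time: 9.3
position: [0.4515, -0.3296, 0.2521]
eef_rot: [0.766, 0.643, 0.0, 0.004]
ft_force: [-0.3, -0.4, -0.2]
grip_width: 0.0852
finger_force: 0.0
time: 9.8
position: [0.4528, -0.1224, 0.2854]
eef_rot: [0.765, 0.644, 0.0, -0.002]
ft_force: [-0.4, -0.1, 0.0]
grip_width: 0.0854
finger_force: 0.0
```

View pics/c5.png

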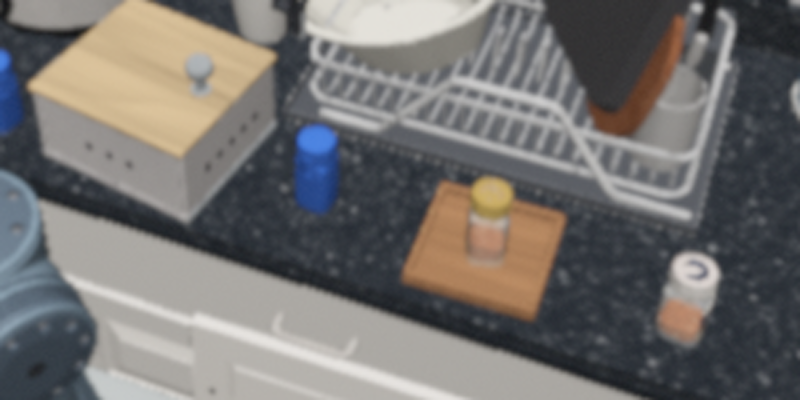

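The jar stands upright in the tray (crop (488,225)). The lid is shut, and the knob (200,68 in the crop) and the bystanders are unmoved. Now the knob at (0.465, 0.032, 0.154).

```bash
python3 -m inch '[[[0.03,0.2,0,0,0,0,-1],[0.06,0.4,0,0,0,0,-1],[0.06,0.6,0,0,0,0,-1],[0.06,0.77,0,0,0,0,-1],[0.06,0.77,0,0,0,0,-1],[0.06,0.77,-0.15,0,0,0,-1],[0.06,0.77,-0.3,0,0,0,-1],[0.06,0.77,-0.45,0,0,0,-1],[0.06,0.77,-0.55,0,0,0,-1],[0.06,0.77,-0.65,0,0,0,-1],[0.06,0.77,-0.72,0,0,0,-1],[0.06,0.77,-0.76,0,0,0,-1],[0.06,0.77,-0.76,0,0,0,-1],[0.06,0.77,-0.76,0,0,0,-1],[0.06,0.77,-0.76,0,0,0,-1]]]'
```

```text
time: 11.15
position: [0.4666, 0.0254, 0.1361]
eef_rot: [0.766, 0.643, 0.0, 0.001]
ft_force: [0.2, -0.1, -0.4]
grip_width: 0.0854
finger_force: 0.0
```

```bash
python3 -m inch '[[[-0.003,0.033,-0.015,0,0,0,-1],[-0.003,0.033,-0.015,0,0,0,-1],[-0.003,0.033,-0.015,0,0,0,-1],[-0.003,0.033,-0.015,0,0,0,0],[-0.003,0.033,-0.015,0,0,0,1],[-0.003,0.033,-0.015,0,0,0,1],[-0.003,0.033,-0.015,0,0,0,1],[-0.003,0.033,-0.015,0,0,0,1],[-0.003,0.033,-0.015,0,0,0,1],[-0.003,0.033,-0.015,0,0,0,1],[-0.003,0.033,-0.015,0,0,0,1],[-0.003,0.033,-0.015,0,0,0,1],[-0.003,0.033,-0.015,0,0,0,1],[-0.003,0.033,-0.015,0,0,0,1],[-0.003,0.033,-0.015,0,0,0,1]]]' 50
```

```text
time: 12.4
position: [0.4664, 0.0326, 0.1329]
eef_rot: [0.766, 0.643, 0.001, 0.001]
ft_force: [5.5, -0.4, 0.1]
grip_width: 0.0317
finger_force: 49.5
```

```bash
python3 -m inch '[[[0.002,0.01,0.04,0,0,0,1],[0.0035,0.022,0.078,0,0,0,1],[0.006,0.036,0.115,0,0,0,1],[0.008,0.051,0.153,0,0,0,1],[0.011,0.069,0.19,0,0,0,1],[0.014,0.087,0.225,0,0,0,1],[0.017,0.107,0.26,0,0,0,1],[0.02,0.128,0.295,0,0,0,1],[0.02,0.128,0.295,0,0,0,1],[0.02,0.128,0.295,0,0,0,1]]]' 60
```

```text
time: 13.23
position: [0.4705, 0.0585, 0.1915]
eef_rot: [0.766, 0.643, 0.001, 0.001]
ft_force: [9.3, -0.4, -5.0]
grip_width: 0.0314
finger_force: 60.3
```

```bash
python3 -m inch '[[[0.006,0.022,0.033,0,0,0,1],[0.012,0.047,0.065,0,0,0,1],[0.019,0.073,0.095,0,0,0,1],[0.024,0.1,0.125,0,0,0,1],[0.029,0.128,0.154,0,0,0,1],[0.033,0.157,0.182,0,0,0,1],[0.038,0.188,0.207,0,0,0,1],[0.043,0.22,0.232,0,0,0,1],[0.048,0.253,0.255,0,0,0,1],[0.053,0.286,0.277,0,0,0,1],[0.058,0.32,0.297,0,0,0,1],[0.064,0.356,0.316,0,0,0,1],[0.064,0.356,0.316,0,0,0,1],[0.064,0.356,0.316,0,0,0,1],[0.064,0.356,0.316,0,0,0,1]]]'
python3 - <<'E'
from h import *
S=eyes.snapshot("scene")[:,:,::-1];cv2.imwrite("pics/s6.png",S)
cv2.imwrite("pics/c6.png",cv2.resize(S[100:320,180:480],(800,587),interpolation=cv2.INTER_CUBIC))
E
```

```text
time: 14.48
position: [0.4818, 0.1299, 0.2527]
eef_rot: [0.766, 0.643, -0.0, -0.001]
ft_force: [8.2, 1.7, -10.3]
grip_width: 0.031
finger_force: 61.6
```

View pics/c6.png

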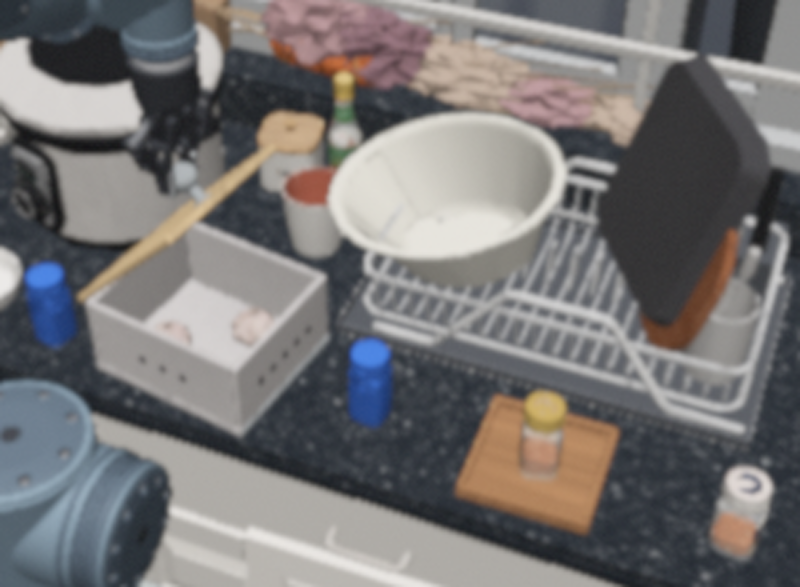

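The lid stands open near 50°, with both garlic bulbs visible, the jar upright in the tray and the bystanders unmoved. The ball is at full-image (249,166) and the lid's far front corner at (282,155.5). I use these to work out the angle.

Run:
```python
from h import *
kx=np.array([.154,.988,0]);ky=np.array([-.988,.154,0]);z=np.array([0,0,1.])
H=np.array([.466,.0323,.110])+.18*kx
def proj(X):
    p=P["scene"];K=np.array([[p["fx"],0,p["cx"]],[0,p["fy"],p["cy"]],[0,0,1.]])
    return cv2.projectPoints(X[None],cv2.Rodrigues(np.array(p["R"]))[0],np.array(p["t"]),K,np.array(p["dist_coeffs"]))[0].ravel().round(1)
for d in(0,44,46,48,50,52,54):
    a=np.radians(d);c,s=np.cos(a),np.sin(a)
    print(d,"knob",proj(H+kx*(-.18*c+.044*s)+z*(.18*s+.044*c)),"farcorner top",proj(H+kx*(-.222*c+.01*s)-ky*.1+z*(.222*s+.01*c)),"z-x",(H+kx*(-.18*c+.044*s)+z*(.18*s+.044*c)).round(4))
from rig import sensors;st=sensors.get_state();print(st["position"],st["ft_force"])
```

```text
0 knob [274.8 205. ] farcorner top [303.9 199.7] z-x [0.466  0.0323 0.154 ]
44 knob [250.5 167.7] farcorner top [284.  155.1] z-x [0.4785 0.1124 0.2667]
46 knob [248.9 166.2] farcorner top [282.4 153.1] z-x [0.4793 0.1179 0.27  ]
48 knob [247.3 164.8] farcorner top [280.7 151.2] z-x [0.4802 0.1234 0.2732]
50 knob [245.6 163.4] farcorner top [279.  149.3] z-x [0.4811 0.1291 0.2762]
52 knob [244. 162.] farcorner top [277.3 147.5] z-x [0.482  0.1349 0.2789]
54 knob [242.3 160.7] farcorner top [275.5 145.7] z-x [0.4829 0.1408 0.2815]
[0.48179752 0.12981155 0.25264167] [  8.63031237   2.13796705 -11.25287824]
```

Run:
```python
from h import *
S=cv2.imread("pics/s6.png");x0,y0,x1,y1=200,145,292,220
m=cv2.inRange(cv2.cvtColor(S[y0:y1,x0:x1],cv2.COLOR_BGR2HSV),(12,50,100),(30,190,255))
n,l,s,c=cv2.connectedComponentsWithStats(m);print(s[1:].tolist())
for i in np.argsort(-s[1:,4])[:2]+1:
    q=np.argwhere(l==i)[:,::-1]+[x0,y0];h=cv2.approxPolyDP(cv2.convexHull(q.astype(np.int32)),1.5,True)[:,0];print(h.tolist())
kx=np.array([.154,.988,0]);ky=np.array([-.988,.154,0]);z=np.array([0,0,1.]);H=np.array([.466,.0323,.110])+.18*kx
p=P["scene"];K=np.array([[p["fx"],0,p["cx"]],[0,p["fy"],p["cy"]],[0,0,1.]])
for d in(44,46,48,50,52):
    a=np.radians(d);c,s=np.cos(a),np.sin(a);X=[H+kx*(-r*c+t*s)+w*ky+z*(r*s+t*c) for r,t,w in((.222,.01,-.1),(.222,0,-.1),(.222,.01,.1),(.222,0,.1),(0,.01,.1),(0,0,.1))]
    print(d,cv2.projectPoints(np.array(X),cv2.Rodrigues(np.array(p["R"]))[0],np.array(p["t"]),K,np.array(p["dist_coeffs"]))[0][:,0].round(1).tolist())
```

```text
[[9, 0, 83, 69, 779]]
[[291, 145], [291, 157], [244, 191], [209, 212], [209, 209], [278, 145]]
44 [[284.0, 155.1], [286.0, 157.7], [244.0, 190.8], [246.2, 193.6], [208.6, 211.3], [210.6, 213.7]]
46 [[282.4, 153.1], [284.4, 155.7], [242.2, 188.7], [244.5, 191.5], [208.6, 211.3], [210.6, 213.7]]
48 [[280.7, 151.2], [282.8, 153.7], [240.4, 186.7], [242.7, 189.4], [208.5, 211.3], [210.6, 213.7]]
50 [[279.0, 149.3], [281.2, 151.8], [238.5, 184.6], [240.9, 187.3], [208.5, 211.4], [210.6, 213.7]]
52 [[277.3, 147.5], [279.5, 149.9], [236.5, 182.6], [239.0, 185.2], [208.4, 211.4], [210.6, 213.7]]
```

The corner fit says about 46°, while the tool went through 49.5°, so the ball has shifted a little in the pads. I grip harder, go about 4° further along the arc, hold, and check that the lid follows.

```bash
cat > ang.py <<'E'
from h import *
from scipy.optimize import least_squares
kx=np.array([.154,.988,0]);ky=np.array([-.988,.154,0]);z=np.array([0,0,1.]);H=np.array([.466,.0323,.110])+.18*kx
p=P["scene"];K=np.array([[p["fx"],0,p["cx"]],[0,p["fy"],p["cy"]],[0,0,1.]])
S=np.ascontiguousarray(eyes.snapshot("scene")[:,:,::-1]);cv2.imwrite("pics/s_last.png",S);x0,y0,x1,y1=200,135,272,225
m=cv2.inRange(cv2.cvtColor(S[y0:y1,x0:x1],cv2.COLOR_BGR2HSV),(12,50,100),(30,190,255))
l,s=cv2.connectedComponentsWithStats(m)[1:3];i=1+np.argmax(s[1:,4])
q=np.argwhere(l==i)[:,::-1]+[x0,y0];h=cv2.approxPolyDP(cv2.convexHull(q.astype(np.int32)),1.5,True)[:,0];print(h.tolist())
for d in range(44,55,2):
    a=np.radians(d);c,s=np.cos(a),np.sin(a);X=np.array([H+kx*(-.222*c)+.1*ky+z*(.222*s)])
    print(d,cv2.projectPoints(X,cv2.Rodrigues(np.array(p["R"]))[0],np.array(p["t"]),K,np.array(p["dist_coeffs"]))[0].ravel().round(1).tolist(),end=" ")
E
sed -i '/scipy/d' ang.py
python3 -m inch '[[[0.003,0.01,0.004,0,0,0,1],[0.006,0.02,0.008,0,0,0,1],[0.01,0.03,0.011,0,0,0,1],[0.013,0.04,0.015,0,0,0,1],[0.016,0.05,0.019,0,0,0,1],[0.02,0.061,0.022,0,0,0,1],[0.02,0.061,0.022,0,0,0,1],[0.02,0.061,0.022,0,0,0,1]]]' 90
python3 ang.py
python3 -m inch '[[[0,0,0,0,0,0,1],[0,0,0,0,0,0,1],[0,0,0,0,0,0,1],[0,0,0,0,0,0,1],[0,0,0,0,0,0,1],[0,0,0,0,0,0,1],[0,0,0,0,0,0,1],[0,0,0,0,0,0,1],[0,0,0,0,0,0,1],[0,0,0,0,0,0,1],[0,0,0,0,0,0,1],[0,0,0,0,0,0,1],[0,0,0,0,0,0,1],[0,0,0,0,0,0,1]]]'
python3 ang.py
```

```text
time: 15.2
position: [0.4866, 0.1421, 0.26]
eef_rot: [0.765, 0.643, 0.001, 0.001]
ft_force: [0.2, -0.4, 0.3]
grip_width: 0.0005
finger_force: 0.0
[[271, 186], [271, 224], [234, 224], [210, 213], [211, 209], [249, 178]]
44 [246.2, 193.6] 46 [244.5, 191.5] 48 [242.7, 189.4] 50 [240.9, 187.3] 52 [239.0, 185.2] 54 [237.1, 183.2] time: 16.42
position: [0.486, 0.1418, 0.2589]
eef_rot: [0.766, 0.643, 0.0, -0.0]
ft_force: [-0.1, 0.3, -0.2]
grip_width: 0.0003
finger_force: 0.0
[[271, 186], [271, 224], [234, 224], [210, 213], [211, 209], [249, 178]]
44 [246.2, 193.6] 46 [244.5, 191.5] 48 [242.7, 189.4] 50 [240.9, 187.3] 52 [239.0, 185.2] 54 [237.1, 183.2]
```

The ball slipped out and the lid fell shut. It was spinning between the pads, which uses up their friction. I'll regrasp with the hand leaning 20° toward the front and turn it with the lid to +30°, so nothing spins, and grip harder. First a numeric check that the knob and jar are where they were.

```bash
python3 - <<'E'
from h import *
A=cv2.imread("pics/s5.png");B=cv2.imread("pics/s_last.png")
for n,(x0,y0,x1,y1) in dict(knob=(265,195,285,220),jar=(372,242,398,282),lidcorner=(292,190,312,212),blue=(308,225,330,262),other=(444,270,474,312)).items():
    r=cv2.matchTemplate(B[y0-12:y1+12,x0-12:x1+12],A[y0:y1,x0:x1],cv2.TM_CCOEFF_NORMED);_,v,_,l=cv2.minMaxLoc(r);print(n,round(v,3),l[0]-12,l[1]-12)
x0,y0=264,194
h=cv2.cvtColor(cv2.resize(B[y0:222,x0:288],None,fx=8,fy=8,interpolation=cv2.INTER_CUBIC),cv2.COLOR_BGR2HSV)
m=cv2.inRange(h,(0,0,60),(179,60,230));
k,l,s,c=cv2.connectedComponentsWithStats(m);i=1+np.argmax(s[1:,4]);ys=[(y/8+y0,*(np.flatnonzero(l[y]==i)[[0,-1]]/8+x0).round(1)) for y in range(0,l.shape[0],8) if (l[y]==i).any()];print(ys)
for v in(204.5,205,205.5):print(onz("scene",(274.8,v),.154))
E
python3 -m inch '[[[-0.09,-0.2,0.05,0.05,-0.008,0,-1],[-0.09,-0.4,0.05,0.12,-0.018,0,-1],[-0.09,-0.51,0.05,0.219,-0.034,0,-1],[-0.09,-0.51,0.05,0.219,-0.034,0,-1],[-0.09,-0.51,0,0.219,-0.034,0,-1],[-0.09,-0.51,0,0.219,-0.034,0,-1],[-0.09,-0.51,0,0.219,-0.034,0,-1],[-0.09,-0.51,0,0.219,-0.034,0,-1],[-0.09,-0.51,0,0.219,-0.034,0,-1]]]'
```

```text
knob 0.999 0 0
jar 1.0 0 0
lidcorner 0.995 0 0
blue 0.999 0 0
other 1.0 0 0
[(199.0, np.float64(273.5), np.float64(275.4)), (200.0, np.float64(271.2), np.float64(278.0)), (201.0, np.float64(270.2), np.float64(279.1)), (202.0, np.float64(269.5), np.float64(279.6)), (203.0, np.float64(269.2), np.float64(280.2)), (204.0, np.float64(268.9), np.float64(280.4)), (205.0, np.float64(268.8), np.float64(280.4)), (206.0, np.float64(269.0), np.float64(280.2)), (207.0, np.float64(269.4), np.float64(279.9)), (208.0, np.float64(269.8), np.float64(279.4)), (209.0, np.float64(270.5), np.float64(278.5)), (210.0, np.float64(271.5), np.float64(278.4)), (211.0, np.float64(271.4), np.float64(279.2)), (212.0, np.float64(270.9), np.float64(279.8)), (213.0, np.float64(270.6), np.float64(280.0)), (214.0, np.float64(270.8), np.float64(279.8)), (215.0, np.float64(271.1), np.float64(279.2)), (216.0, np.float64(272.0), np.float64(278.2)), (217.0, np.float64(274.5), np.float64(274.9))]
[0.468  0.0334 0.154 ]
[0.466  0.0323 0.154 ]
[0.4639 0.0313 0.154 ]
time: 17.22
position: [0.468, 0.0417, 0.2592]
eef_rot: [0.753, 0.635, 0.13, -0.114]
ft_force: [0.3, 1.0, 0.4]
grip_width: 0.0853
finger_force: 0.0
```

```bash
python3 -m inch '[[[0.006,-0.003,-0.15,0,0,0,-1],[0.006,-0.003,-0.3,0,0,0,-1],[0.006,-0.003,-0.42,0,0,0,-1],[0.006,-0.003,-0.52,0,0,0,-1],[0.006,-0.003,-0.59,0,0,0,-1],[0.006,-0.003,-0.634,0,0,0,-1],[0.006,-0.003,-0.634,0,0,0,-1],[0.006,-0.003,-0.634,0,0,0,-1],[0.006,-0.003,-0.634,0,0,0,-1]]]'
python3 -m inch '[[[0,0,0,0,0,0,0],[0,0,0,0,0,0,0.5],[0,0,0,0,0,0,1],[0,0,0,0,0,0,1],[0,0,0,0,0,0,1],[0,0,0,0,0,0,1],[0,0,0,0,0,0,1],[0,0,0,0,0,0,1],[0,0,0,0,0,0,1],[0,0,0,0,0,0,1],[0,0,0,0,0,0,1],[0,0,0,0,0,0,1]]]' 100
```

```text
time: 17.97
position: [0.47, 0.0394, 0.1332]
eef_rot: [0.754, 0.634, 0.131, -0.113]
ft_force: [0.2, -0.3, 0.7]
grip_width: 0.0854
finger_force: 0.0
time: 18.97
position: [0.4675, 0.0393, 0.1327]
eef_rot: [0.754, 0.634, 0.129, -0.115]
ft_force: [-11.9, -2.8, 14.3]
grip_width: 0.0302
finger_force: 97.7
```

The pad compliance explains the width reading, so the grip is centred. Work out the arc, with the hand turning with the lid.

Run:
```python
import numpy as np
def t(d):
    a=np.radians(d);h=a-np.radians(20);return np.array([-.18*np.cos(a)+.044*np.sin(a)-.0225*np.sin(h),.18*np.sin(a)+.044*np.cos(a)-.0225*np.cos(h)])
for r in((0,25),(25,50)):
    for d in np.linspace(*r,11)[1:]:
        k,z=(t(d)-t(r[0]))/.2;print(d,np.round([.154*k,.988*k,z,-.988*(d-r[0])/90,.154*(d-r[0])/90],3))
```

```text
2.5 [ 0.001  0.006  0.037 -0.027  0.004]
5.0 [ 0.002  0.013  0.075 -0.055  0.009]
7.5 [ 0.003  0.022  0.111 -0.082  0.013]
10.0 [ 0.005  0.033  0.148 -0.11   0.017]
12.5 [ 0.007  0.045  0.184 -0.137  0.021]
15.0 [ 0.009  0.058  0.219 -0.165  0.026]
17.5 [ 0.011  0.073  0.254 -0.192  0.03 ]
20.0 [ 0.014  0.09   0.288 -0.22   0.034]
22.5 [ 0.017  0.108  0.321 -0.247  0.038]
25.0 [ 0.02   0.127  0.353 -0.274  0.043]
27.5 [ 0.003  0.021  0.032 -0.027  0.004]
30.0 [ 0.007  0.043  0.062 -0.055  0.009]
32.5 [ 0.01   0.067  0.092 -0.082  0.013]
35.0 [ 0.014  0.091  0.12  -0.11   0.017]
37.5 [ 0.018  0.117  0.147 -0.137  0.021]
40.0 [ 0.022  0.144  0.174 -0.165  0.026]
42.5 [ 0.027  0.172  0.199 -0.192  0.03 ]
45.0 [ 0.031  0.202  0.222 -0.22   0.034]
47.5 [ 0.036  0.232  0.245 -0.247  0.038]
50.0 [ 0.041  0.263  0.266 -0.274  0.043]
```

```bash
python3 -m inch '[[[-0.004,0.006,0.037,-0.027,0.004,0,1],[-0.006,0.013,0.075,-0.055,0.009,0,1],[-0.006,0.022,0.111,-0.082,0.013,0,1],[-0.005,0.033,0.148,-0.11,0.017,0,1],[-0.003,0.045,0.184,-0.137,0.021,0,1],[-0.001,0.058,0.219,-0.165,0.026,0,1],[0.001,0.073,0.254,-0.192,0.03,0,1],[0.004,0.09,0.288,-0.22,0.034,0,1],[0.007,0.108,0.321,-0.247,0.038,0,1],[0.01,0.127,0.353,-0.274,0.043,0,1],[0.01,0.127,0.353,-0.274,0.043,0,1],[0.01,0.127,0.353,-0.274,0.043,0,1]]]'
```

```text
time: 19.97
position: [0.4713, 0.0638, 0.2034]
eef_rot: [0.765, 0.643, -0.034, 0.03]
ft_force: [-1.9, -7.4, 2.8]
grip_width: 0.0302
finger_force: 100.1
```

```bash
python3 -m inch '[[[0.003,0.021,0.032,-0.027,0.004,0,1],[0.007,0.043,0.062,-0.055,0.009,0,1],[0.01,0.067,0.092,-0.082,0.013,0,1],[0.014,0.091,0.12,-0.11,0.017,0,1],[0.018,0.117,0.147,-0.137,0.021,0,1],[0.022,0.144,0.174,-0.165,0.026,0,1],[0.027,0.172,0.199,-0.192,0.03,0,1],[0.031,0.202,0.222,-0.22,0.034,0,1],[0.036,0.232,0.245,-0.247,0.038,0,1],[0.041,0.263,0.266,-0.274,0.043,0,1],[0.041,0.263,0.266,-0.274,0.043,0,1],[0.041,0.263,0.266,-0.274,0.043,0,1],[0.041,0.263,0.266,-0.274,0.043,0,1]]]'
python3 ang.py
```

```text
time: 21.05
position: [0.4794, 0.1156, 0.2581]
eef_rot: [0.74, 0.62, -0.196, 0.171]
ft_force: [-3.9, -6.5, 12.0]
grip_width: 0.0304
finger_force: 101.4
[[271, 156], [270, 164], [209, 212], [217, 202]]
44 [246.2, 193.6] 46 [244.5, 191.5] 48 [242.7, 189.4] 50 [240.9, 187.3] 52 [239.0, 185.2] 54 [237.1, 183.2]
```

```bash
cat > fit.py <<'E'
from h import *
from scipy.spatial.transform import Rotation as R
from rig import sensors
st=sensors.get_state();zt=-R.from_quat(st["eef_rot"]).as_matrix()[:,2]
kx=np.array([.154,.988,0]);ky=np.array([-.988,.154,0]);z=np.array([0,0,1.]);H=np.array([.467,.0328,.110])+.18*kx
print("tilt",np.degrees(np.arctan2(zt@kx,zt[2])))
p=P["scene"];K=np.array([[p["fx"],0,p["cx"]],[0,p["fy"],p["cy"]],[0,0,1.]])
S=cv2.imread("pics/s_last.png");m=cv2.inRange(cv2.cvtColor(S,cv2.COLOR_BGR2HSV),(12,50,100),(30,190,255))
cols=np.arange(222,280,6);ob=np.array([np.flatnonzero(m[135:225,c])[-1]+135.5 for c in cols]);print(ob)
for d in range(44,57,2):
    a=np.radians(d);c,s=np.cos(a),np.sin(a);X=np.array([H+kx*(-r*c+t*s)+w*ky+z*(r*s+t*c) for r,t,w in((0,0,.1),(.222,0,.1),(.222,0,-.1))])
    q=cv2.projectPoints(X,cv2.Rodrigues(np.array(p["R"]))[0],np.array(p["t"]),K,np.array(p["dist_coeffs"]))[0][:,0]
    e=ob-np.interp(cols,q[:,0],q[:,1]);print(d,e.round(1),round(e[4:].mean(),2))
E
python3 fit.py
```

```text
tilt 30.15978698877302
[202.5 197.5 193.5 188.5 184.5 179.5 174.5 169.5 164.5 158.5]
44 [-4.6 -6.2 -6.8 -8.4 -9.  -8.6 -8.2 -7.8 -7.4 -8. ] -8.15
46 [-3.5 -4.6 -4.6 -5.7 -5.4 -5.  -4.6 -4.2 -3.9 -4.5] -4.6
48 [-2.4 -2.8 -2.2 -2.7 -1.7 -1.4 -1.  -0.7 -0.4 -1.1] -1.04
50 [-1.1 -0.8  0.4  0.7  2.   2.3  2.5  2.8  3.1  2.4] 2.5
52 [0.4 1.4 3.5 4.4 5.6 5.8 6.1 6.3 6.5 5.8] 6.02
54 [ 2.1  4.   7.   8.   9.2  9.4  9.6  9.8 10.   9.1] 9.51
56 [ 4.1  7.  11.  11.6 12.8 12.9 13.1 13.2 13.3 12.5] 12.96
```

Tilt gives 50.2° and the image gives 48.6–49.8°, so the lid is at 50° within about 1°. I hold for a second to check it stays.

```bash
python3 -m inch '[[[0,0,0,0,0,0,1],[0,0,0,0,0,0,1],[0,0,0,0,0,0,1],[0,0,0,0,0,0,1],[0,0,0,0,0,0,1],[0,0,0,0,0,0,1],[0,0,0,0,0,0,1],[0,0,0,0,0,0,1],[0,0,0,0,0,0,1],[0,0,0,0,0,0,1],[0,0,0,0,0,0,1],[0,0,0,0,0,0,1],[0,0,0,0,0,0,1],[0,0,0,0,0,0,1]]]'
python3 ang.py >/dev/null; python3 fit.py | sed -n '1,2p;5,7p'
python3 - <<'E'
from h import *
A=cv2.imread("pics/s5.png");B=cv2.imread("pics/s_last.png")
for n,(x0,y0,x1,y1) in dict(jar=(372,242,398,282),blue=(308,225,330,262),other=(444,270,474,312)).items():
    r=cv2.matchTemplate(B[y0-12:y1+12,x0-12:x1+12],A[y0:y1,x0:x1],cv2.TM_CCOEFF_NORMED);_,v,_,l=cv2.minMaxLoc(r);print(n,round(v,3),l[0]-12,l[1]-12)
E
```

```text
time: 22.27
position: [0.4794, 0.1153, 0.258]
eef_rot: [0.74, 0.62, -0.196, 0.171]
ft_force: [-3.6, -6.7, 12.0]
grip_width: 0.0305
finger_force: 101.3
tilt 30.145645956777233
[202.5 198.5 193.5 188.5 184.5 179.5 174.5 169.5 164.5 158.5]
48 [-2.4 -1.8 -2.2 -2.7 -1.7 -1.4 -1.  -0.7 -0.4 -1.1] -1.04
50 [-1.1  0.2  0.4  0.7  2.   2.3  2.5  2.8  3.1  2.4] 2.5
52 [0.4 2.4 3.5 4.4 5.6 5.8 6.1 6.3 6.5 5.8] 6.02
jar 1.0 0 0
blue 0.999 0 0
other 1.0 0 0
```

Stable, and the jar and the two other jars checked are unmoved. Handing in.

```bash
python3 -c "from rig import job; print(job.finish_job())"
```

```text
the job is handed in; nothing more can be done
None
```

The jar stands upright in the tray and the arm is holding the lid at about 50° (image 48.6–49.8°, hand tilt 50.2°); on the first lift the knob slipped out and the lid fell shut, so I regrasped it and handed in at about 22 s.

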